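# Open the blade box by its pop-out T-handle

## Task

Open the steel blade box: press the round button on its lid gently, only as far as it takes for the T-handle to spring out of its pocket, then turn the handle clockwise (seen from above) as far as it goes. Only then swing the lid up by the handle, without straining the latch, until its springs carry it fully open. Leave it standing open with the handle still turned, and do not disturb the things round the box.

Things in the scene. Friction and masses are not known exactly. Their poses are not given: they have to be found in the camera images.
- blade_box: lockable box of plain sheet steel for cutters and scrapers, 240 (x) x 300 (y) mm, 144 mm high with its lid, screwed to the bench. Origin: centre of its underside, on the bench. Its x axis points from the front (robot's side) to the back, where the lid is hinged; z up. The lock's cam, a finger under the lid, hooks below a keeper inside the front wall.
- box_lid: the box's lid, a pan 240x300 mm, 30 mm deep. Origin: on the hinge line at the back, middle of the width, 114 mm above the bench; shut, its axes are those of blade_box and its top is 30 mm above the hinge line; its front edge swings up about the y axis. Rubber buffers push the shut lid up against the latch: the front edge jumps up about 7 mm when the cam comes clear.
- lid_hinge (a point): point on the lid's hinge line, middle of the width; the line runs along the box's y axis. Counterbalance springs: let go below about 0.3 rad the lid sinks shut, above about 0.6 rad it rises by itself, within some 4 s, to its stop at 1.3 rad, top facing away from the robot, and stays there. Lifting it by the handle takes about 3 to 8 N.
- lock_bezel (a point): fixed to the lid, on the T-handle's axis, level with the top of the lock's black bezel. The bezel stands 16 mm above the lid and is 136 mm long (50 mm to the front of this point, 86 mm to the back), 40 mm wide. It has an open pocket, 81 mm long in x and 19 mm wide, for the T-handle and behind it a solid block, 45 mm long, with the button.
- button_seat (a point): fixed to the lid, on the button's axis, level with the bezel's top, 65 mm behind lock_bezel. The button is an upright steel cylinder, 20 mm in diameter with a flat top, pressed straight down. Its cap is screwed on: how far the top stands above this point differs between 8 and 18 mm and is not measured; find it by touch.
- release_button (a joint): how far the button is pressed (m): 0 at rest, hard stop at 0.007. A spring resists with 3 N, rising to 6 N; the catch lets the handle go at about 0.006. Pressing with more than 15 N would bend the catch.
- t_handle (a joint): how far the T-handle stands out of its pocket (m): 0 when caught in the pocket (its top level with the bezel: it cannot be gripped or turned), 0.024 when it has sprung out. Its spring pushes it out with about 6 N, falling to 3 N, so that it can be pushed back down by hand; it turns only while it stands more than 0.015 out.
- lock_cam (a joint): angle through which the handle and the cam under the lid are turned (rad): 0 locked (bar along the box's x axis), grows clockwise seen from above, hard stop at 1.48 (bar along the box's y axis). The cam drags under the keeper with up to about 0.3 N m and is clear of it from about 1.1. It stays where it is left.
- t_handle_grip (a point): middle of the T-handle's grip bar, on the axis about which it turns, at half its height. Steel bar, 76 mm long, 14 mm wide, 14 mm high, on a 14 mm stem; 180 mm in front of the hinge line. Locked, it lies along x, 38.5 mm above the hinge line; sprung out, 62.5 mm above it, with 9.5 mm free between bar and bezel: take it from above, across the bar.
- scale: flat digital scale, 214x136x23 mm, left of the box; bystander, leave it alone
- mould: carved wooden mould, a bar 210x55x24 mm lying close to the left side of the box; bystander, leave it alone
- brush: flat pastry brush with a wooden handle, 195x52x16 mm, lying close to the right side of the box; bystander, leave it alone
- timer: small white kitchen timer, 36x66x62 mm, standing close behind the box; bystander, leave it alone
- tape: roll of masking tape, 104 mm across, 25 mm high, at the right; bystander, leave it alone

How it is judged:
On the way, in this order (a step that is already met when the one before it is completed fails the run):
1. the T-handle has sprung out of its pocket (value of joint t_handle above 0.018 m), for 0.2 s.
2. the handle is turned as far as it goes, with the lid still down (value of joint lock_cam above 1.35 rad and angle between box_lid's own z axis and vertical below 0.2 rad), for 0.2 s.
At the end, for the whole second after the job is handed in: the lid stands open by more than 1.15 rad (66 degrees) and is at rest, and the handle is still turned by more than 1.25 rad (angle between box_lid's own z axis and vertical above 1.15 rad and value of joint lock_cam above 1.25 rad and angular speed of box_lid below 0.1 rad/s); the robot touches nothing.
It fails at once if the button is pressed harder than 15 N (contact force between anything else and release_button above 15 N).
It fails at once if the latch is strained: the cam is pulled against its keeper with over 40 N (contact force between lock_cam and blade_box above 40 N).
It fails at once if a bystander is shifted by more than 30 mm (distance of any of scale, mould, brush, timer, tape from where it was at the start of the episode above 0.03 m).
It also fails if it takes over 48 s, if anything falls off the work surface, if the arm or the gripper's body presses on something with over 40 N, if the wrist force passes 120 N, or if a joint passes its speed limit or range.

## Robot

A 6-joint arm with a two-finger parallel gripper is mounted at the origin on a cart in front of the work surface, level with it; the furniture and walls round the work are solid. World frame = base frame: x ahead of the robot, y to its left, z up, the work surface at z = 0. Lengths are in m, angles in rad, forces in N, time in s.
With the tool pointing down it reaches from about 0.325 to 0.775 m from the base axis. Payload 5.5 kg.
Tool frame: the origin (TCP) lies between the finger pads; the fingertips stand 8 mm ahead of it and the grasp point (between the pads) lies 11 mm behind it (tcp_to_tips is the distance from the TCP to the fingertips, in m); z points along the fingers, y is the line along which they close (so a half turn about z gives the same grasp; the last joint's range is limited). The gripper opens to 88 mm and grips with 3 to 60 N. Pads are 20 mm wide; open, the fingers measure 115 mm over their backs; the gripper's body (75 mm by 178 mm) begins 61 mm behind the grasp point.
Start: joints at [-0.057, 0.091, 1.231, -0, 1.82, -0.057], TCP at [0.6, -0, 0.231] pointing down, gripper open.
Joint ranges: [-2.87, 2.87], [-0.86, 2.18], [0.17, 2.46], [-1.51, 4.65], [0.06, 2.69], [-2.65, 2.65]. Speed limits (rad/s): [2.57, 2.57, 3.01, 3.14, 3.14, 3.14].

## Interface

Orientations are given as a unit quaternion [w, x, y, z].
In Python, from bench import * gives the robot as it stands. Calls block until the motion is done:
- move_to(position, orientation): joint-space move of the TCP to a pose.
- move_l(position, speed=0.15, orientation=None): straight line of the TCP; orientation=None keeps the orientation; speed is the mean speed in m/s.
- movej(angles): joint-space move.
- gripper_open() and close(): open the fingers fully, or close them until they stop; the grip force is fixed at half the most.
- hold(seconds).
- inverse_kinematics(position, orientation): joint angles nearest the present ones, or None.
- state(): the state.
- get_image(name): name is "scene" or "side" or "wrist"; returns a dict with "frame" (400x640x3 uint8, blue, green, red), "depth" (400x640 float32, m along the optical axis (not along the pixel's ray), 0 where there is no reading), "camera_matrix" (3x3 intrinsics, pixels), "view" (4x4, takes a point from world to camera coordinates). Camera axes: x right, y up, looking along -z (the intrinsics and any distortion apply to the point x, -y, -z); pixel columns grow to the right and rows downward; lengths in m; the calibration is good to about 2 mm. A picture is of the moment at which its call begins.
A pose or a line that the arm cannot do raises IKError and nothing moves.
- job_done(): hands the job in; it is judged then, once.
The state is a dict: "time": time; "joint_pos": joint angles; "dq": joint speeds; "joint_torque": joint torques, N m; "ee_pos": TCP position; "ee_rot": TCP orientation; "ft_force": force on the tool from outside, world axes, zero at the start; "moment": the same for the moment, N m; "finger_gap": finger opening in m; "finger_force": force on a finger pad.
Only numpy, scipy, OpenCV 4.12 (cv2) and the standard library are available. Lean on these libraries where they do the work, as an engineer would, in place of code of your own. Each camera call takes 0.05 s, during which the arm holds its last target. There are 200 camera calls.

## Working session

There is one attempt and no reset: what is moved stays moved. The work goes in short steps, each a Python script; the robot and the scene stay as the last script left them, time stands still between calls to the robot, and variables do not carry over. Pictures are saved under pics/ and viewed, at most 10 in all, crops included, and the job is handed in when it is done.

```bash
mkdir -p pics; ls
python3 - <<'E'
from bench import *
import cv2,numpy as np
for n in ["scene","side","wrist"]:
    g=get_image(n); cv2.imwrite(f"pics/{n}0.png",g["frame"]); np.savez(f"pics/{n}0.npz",**g)
s=state(); print(s)
E
```

```text
pics
{'time': 0.15, 'joint_pos': array([-5.67141500e-02,  9.16754729e-02,  1.23160520e+00,  1.48173376e-06,
        1.81977618e+00, -5.67093978e-02]), 'dq': array([ 0.00126412, -0.00076108, -0.00225551, -0.00152121, -0.00020573,
        0.0001635 ]), 'joint_torque': array([ 1.35033202e-03, -4.47044814e+01, -4.06907630e+01,  6.99103042e-02,
        2.74600578e-02, -1.16549641e-04]), 'ee_pos': array([5.99794439e-01, 1.89433865e-06, 2.29775154e-01]), 'ee_rot': array([-5.46660126e-04,  7.07108143e-01,  7.07105040e-01, -4.86961430e-04]), 'ft_force': array([ 0.75031283, -0.10254615,  0.79155273]), 'moment': array([ 0.01587177,  0.00714068, -0.01551114]), 'finger_force': 0.0, 'finger_gap': 0.08762208961079139}
```

View pics/scene0.png

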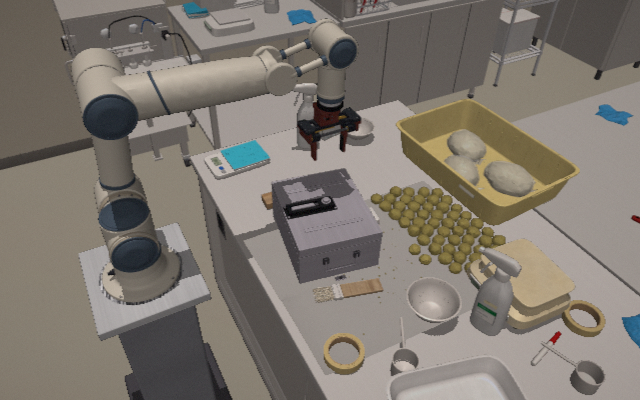

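View pics/wrist0.png

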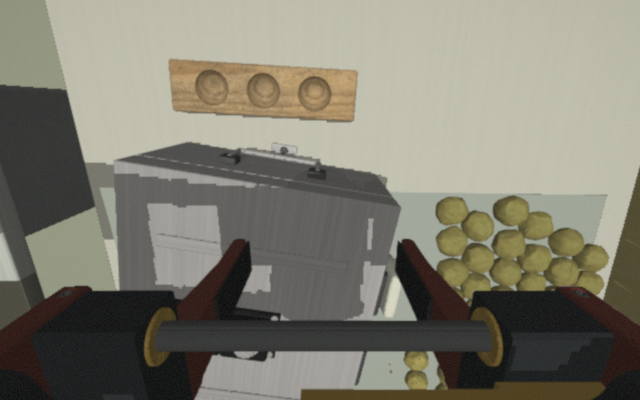

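The scene view shows the box near (325,225), with the black bezel running from about (287,210) to (335,203) and the button towards the back end. The wrist view shows only part of the lid, with the bezel half hidden at (245,335). I'll fit the lid and bezel from depth.

```bash
cat > h.py <<'E'
import numpy as np, cv2
def cloud(g):
    d=g["depth"]; K=g["camera_matrix"]; v,u=np.mgrid[:d.shape[0],:d.shape[1]]
    P=np.stack([(u-K[0,2])/K[0,0]*d,-(v-K[1,2])/K[1,1]*d,-d,np.ones_like(d)],-1)
    W=P@np.linalg.inv(g["view"]).T
    W[d<=0]=np.nan
    return W[...,:3]
def proj(g,p):
    c=g["view"]@np.append(p,1); x=g["camera_matrix"]@[c[0],-c[1],-c[2]]; return x[:2]/x[2]
E
python3 - <<'E'
from h import *
for n in ["scene","side","wrist"]:
    g=np.load(f"pics/{n}0.npz"); W=cloud(g); z=W[...,2]
    print(n,"cam",np.linalg.inv(g["view"])[:3,3].round(3), [k for k in g.keys()])
    base=(W[...,0]>.3)&(W[...,0]<.85)&(abs(W[...,1])<.45)
    for lo,hi in [(.136,.150),(.153,.166),(.166,.185)]:
        m=(base&(z>lo)&(z<hi)).astype(np.uint8)
        k,l,s,c=cv2.connectedComponentsWithStats(m)
        for i in range(1,k):
            if s[i,4]>25:
                p=W[l==i]; r=cv2.minAreaRect(p[:,:2].astype(np.float32)*1000)
                print(lo,s[i],p.mean(0).round(4),np.median(z[l==i]).round(4),np.round(r[0]),np.round(r[1]),round(r[2],1))
    if n=="side": 
        cv2.imwrite("pics/side_s.png",g["frame"])
g=np.load("pics/scene0.npz"); cv2.imwrite("pics/crop.png",cv2.resize(g["frame"][160:290,250:400],None,fx=5,fy=4.6,interpolation=cv2.INTER_CUBIC)[:600,:800])
E
```

```text
scene cam [-0.03  -1.095  1.147] ['frame', 'depth', 'camera_matrix', 'view']
0.136 [297 110  17   9  66] [0.6942 0.3378 0.143 ] 0.1433 [694. 341.] [30. 65.] 40.1
0.136 [ 272  168  111   85 5333] [ 0.5212 -0.1403  0.1449] 0.1451 [ 525. -122.] [311. 242.] 80.3
0.153 [299 107  15   8  58] [0.6969 0.3401 0.1589] 0.1583 [696. 341.] [27. 56.] 38.8
0.153 [286 196  49  20 483] [ 0.477  -0.1186  0.1598] 0.1599 [ 482. -116.] [ 48. 136.] 80.1
0.166 [300 103  14   8  70] [0.7027 0.3414 0.1739] 0.173 [701. 345.] [32. 56.] 31.2
0.166 [323 197   7   5  29] [ 0.5284 -0.1244  0.1689] 0.1684 [ 529. -123.] [21. 17.] 61.6
side cam [ 0.459 -1.314  0.729] ['frame', 'depth', 'camera_matrix', 'view']
0.136 [359 142  12   7  49] [0.7273 0.3278 0.1427] 0.1422 [730. 330.] [53. 23.] 25.0
0.136 [ 263  177   98   55 3862] [ 0.5244 -0.1526  0.1452] 0.1454 [ 522. -122.] [309. 240.] 80.1
0.153 [360 138  10   6  35] [0.7261 0.3322 0.1598] 0.1596 [731. 336.] [48. 22.] 37.1
0.153 [276 190  50  11 383] [ 0.4784 -0.1216  0.1598] 0.1604 [ 481. -118.] [ 46. 135.] 78.2
0.166 [361 134   7   7  33] [0.7249 0.3387 0.1734] 0.1731 [727. 342.] [39. 18.] 50.1
wrist cam [0.599 0.085 0.383] ['frame', 'depth', 'camera_matrix', 'view']
0.136 [  113   159   288   162 32568] [ 0.537  -0.0283  0.1438] 0.1438 [536. -40.] [132. 240.] 80.2
0.136 [ 194  352  169   48 6414] [ 0.5522 -0.1788  0.1438] 0.1437 [ 550. -179.] [177.  68.] 0.2
0.153 [212 352  55  10 273] [ 0.524  -0.1375  0.1595] 0.1596 [ 520. -136.] [14. 50.] 84.9
0.166 [234 352  20   7 108] [ 0.5268 -0.1278  0.1678] 0.1677 [ 527. -128.] [10. 18.] 88.2
```

View pics/crop.png

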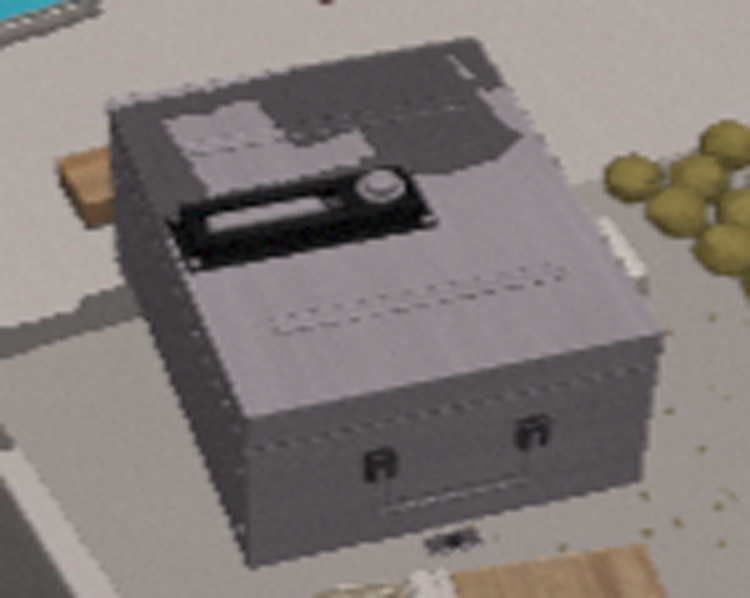

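View pics/side0.png

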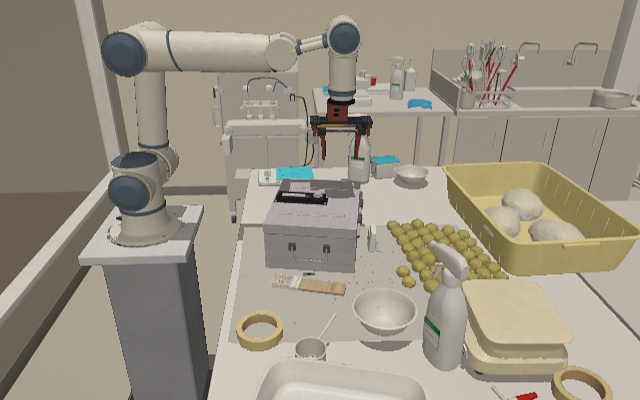

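The crop shows the bezel with the handle bar, front end to the left, and the round button at crop (380,185), which is the back end. The side view agrees. The fits give box yaw ≈ -10°, box centre ≈ (0.523,-0.122) and button ≈ (0.528,-0.124). Next I'll check IK for the turn and the lid arc, then move above the button.

```bash
cat >> h.py <<'E'
from scipy.spatial.transform import Rotation as R
PHI=np.radians(-10.0); BX=np.array([np.cos(PHI),np.sin(PHI),0]); BY=np.array([-np.sin(PHI),np.cos(PHI),0])
BOX=np.array([.5233,-.1222,0])
def q(yaw,tilt=0):
    y=np.array([np.cos(yaw),np.sin(yaw),0]); z=np.array([0,0,-1.]); 
    r=R.from_rotvec(BY*tilt)*R.from_matrix(np.stack([np.cross(y,z),y,z],1))
    return r.as_quat()[[3,0,1,2]]
def bp(x,y,z): return BOX+BX*x+BY*y+np.array([0,0,z])
def arc(th,h=.0625):   # handle position in world at lid angle th (h above hinge line)
    return bp(.12-.18*np.cos(th)+h*np.sin(th),0,.114+.18*np.sin(th)+h*np.cos(th))
Y0=PHI+np.pi/2
E
python3 - <<'E'
from bench import *
from h import *
for a in np.linspace(0,1.48,5):
    j=inverse_kinematics(arc(0)+[0,0,-.011],q(Y0-a)); print(a,j if j is None else np.round(j,2))
for yf in (Y0-1.48,):
  for th in np.linspace(0,1.0,6):
    n=np.array([BX[0]*np.sin(th),BX[1]*np.sin(th),np.cos(th)])
    j=inverse_kinematics(arc(th)-.011*n,q(yf,th)); print(th,j if j is None else np.round(j,2))
    j=inverse_kinematics(arc(th)-.011*n,q(yf,th/2)); print("half",j if j is None else np.round(j,2))
p=bp(.005,0,0)
move_to([p[0],p[1],.26],q(Y0)); 
g=get_image("wrist"); cv2.imwrite("pics/w1.png",g["frame"]); np.savez("pics/w1.npz",**g)
close(); s=state(); print(s["time"],s["ee_pos"],s["ft_force"],s["finger_gap"],s["joint_pos"].round(2))
g2=cloud(g); z=g2[...,2]
for lo,hi in [(.154,.166),(.1665,.185)]:
    m=((z>lo)&(z<hi)&(abs(g2[...,0]-.5)<.12)&(abs(g2[...,1]+.12)<.06)).astype(np.uint8)
    k,l,st,c=cv2.connectedComponentsWithStats(m)
    for i in range(1,k):
        if st[i,4]>60:
            P=g2[l==i]; r=cv2.minAreaRect(P[:,:2].astype(np.float32)*1000)
            print(lo,st[i],P.mean(0).round(4),np.median(P[:,2]),np.round(r[0],1),np.round(r[1],1),round(r[2],1))
E
```

```text
0.0 [-0.31 -0.25  1.67 -0.    1.72 -1.7 ]
0.37 [-0.31 -0.25  1.67 -0.    1.72 -1.33]
0.74 [-0.31 -0.25  1.67 -0.    1.72 -0.96]
1.1099999999999999 [-0.31 -0.25  1.67 -0.    1.72 -0.59]
1.48 [-0.31 -0.25  1.67 -0.    1.72 -0.22]
0.0 [-0.31 -0.25  1.67 -0.    1.72 -0.22]
half [-0.31 -0.25  1.67 -0.    1.72 -0.22]
0.2 [-0.29 -0.02  1.41 -0.02  1.95 -0.21]
half [-0.3  -0.11  1.49 -0.01  1.86 -0.21]
0.4 [-0.27  0.21  1.15 -0.05  2.18 -0.21]
half [-0.28  0.03  1.3  -0.02  2.01 -0.21]
0.6000000000000001 [-0.26  0.46  0.85 -0.07  2.43 -0.22]
half [-0.27  0.2   1.09 -0.04  2.15 -0.21]
0.8 [-0.25  0.74  0.5  -0.13  2.69 -0.26]
half [-0.27  0.39  0.85 -0.05  2.3  -0.21]
1.0 None
half [-0.26  0.61  0.55 -0.06  2.47 -0.21]
2.9917 [ 0.52822464 -0.12305702  0.26001063] [-0.44989901  0.93471596 -0.59247864] 0.0004513404669245788 [-0.29 -0.06  1.33  0.    1.87 -1.69]
0.154 [ 296   67   51  161 5011] [ 0.4774 -0.1152  0.1594] 0.15949737863237257 [ 480.1 -115.7] [ 40.  135.6] 80.2
0.154 [ 313   85   17   83 1334] [ 0.4576 -0.112   0.1592] 0.15943975231395333 [ 458.9 -112.4] [13.4 66.4] 80.3
0.1665 [312 199  22  21 335] [ 0.5266 -0.1237  0.1677] 0.16773614932813627 [ 526.5 -123.8] [18.6 18.1] 62.8
```

View pics/w1.png

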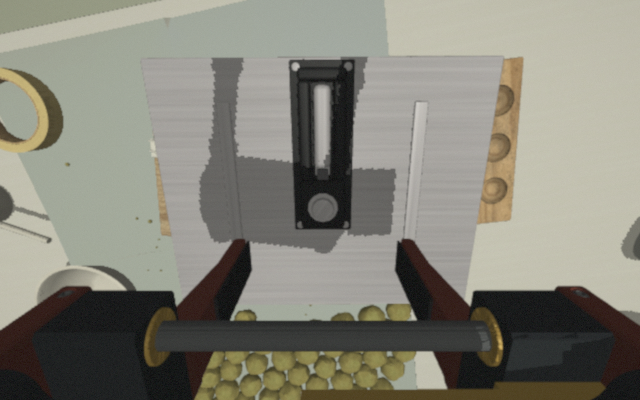

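The wrist view shows the bezel from (320,60) to (320,228) and the button at (322,208), all unobstructed. The button axis is (0.5265,-0.1238), with its top at about 0.168. Next I'll press it gently in small steps.

```bash
sed -i 's/^BOX=.*/BOX=np.array([.5215,-.1229,0])/; s/radians(-10.0)/radians(-9.9)/' h.py
python3 - <<'E'
from bench import *
from h import *
b=np.array([.5265,-.1238,0])
move_l(b+[0,0,.183],.15,q(Y0)); hold(.3)
f0=np.mean([state()["ft_force"] for _ in range(3)],0); print(state()["time"],f0,state()["ee_pos"])
z=.183; zc=None
while z>.166:
    z-=.0005; move_l(b+[0,0,z],.01); s=state(); f=s["ft_force"]-f0
    print(round(z,4),s["ee_pos"][2].round(5),f.round(1),round(s["time"],2))
    if zc is None and f[2]>2: zc=s["ee_pos"][2]
    if f[2]>8.5 or (zc and zc-s["ee_pos"][2]>.0064): break
move_l(b+[0,0,.24],.12)
g=get_image("wrist"); W=cloud(g); np.savez("pics/w2.npz",**g); zz=W[...,2]; print(state()["time"])
m=((zz>.17)&(zz<.2)&(abs(W[...,0]-.47)<.07)&(abs(W[...,1]+.115)<.05)); P=W[m]
if m.sum()>30:
    r=cv2.minAreaRect(P[:,:2].astype(np.float32)*1000); print(m.sum(),P.mean(0),np.median(P[:,2]),r, arc(0))
E
```

```text
3.9583 [-0.11018914 -0.03270923  0.30339341] [ 0.52687671 -0.12388325  0.18397773]
0.1825 0.18251 [ 1.3  0.9 -0. ] 4.21
0.182 0.18191 [0.  0.4 0.1] 4.46
0.1815 0.18143 [-0.6 -0.3  0.4] 4.71
0.181 0.18094 [-0.2  0.1 -0. ] 4.96
0.1805 0.18047 [ 0.4  0.3 -0.1] 5.21
0.18 0.17991 [ 0.3  0.  -0.3] 5.46
0.1795 0.17946 [ 1.2  1.3 -0.1] 5.71
0.179 0.17895 [ 0.1 -0.2  0.1] 5.96
0.1785 0.17845 [-0.7  0.3 -1. ] 6.21
0.178 0.17799 [ 0.  -0.1 -0.4] 6.46
0.1775 0.17743 [ 0.2  1.  -0.3] 6.71
0.177 0.17694 [-0.2 -0.5  1.2] 6.96
0.1765 0.17666 [0.5 0.3 0.8] 7.21
0.176 0.17658 [-1.2  0.7  3.9] 7.46
0.1755 0.17618 [-0.4 -0.   4.4] 7.71
0.175 0.17581 [-2.1  0.   4.4] 7.96
0.1745 0.1754 [-1.8  0.8  5. ] 8.21
0.174 0.17496 [-1.7 -0.1  6.3] 8.46
0.1735 0.17452 [-2.1  1.3  6.1] 8.71
0.173 0.17407 [-2.3  1.3  6.6] 8.96
0.1725 0.17358 [-1.9  1.6  7. ] 9.21
0.172 0.17319 [-2.4  0.4  7. ] 9.46
0.1715 0.17272 [-2.7  0.7  7.3] 9.71
0.171 0.17228 [-3.1  1.5  7.7] 9.96
0.1705 0.17179 [-2.5  0.4  7. ] 10.21
0.17 0.17135 [-2.   0.9  8.2] 10.46
0.1695 0.17079 [-2.5  0.6  7.2] 10.71
0.169 0.16985 [-0.6  0.7  5.1] 10.96
11.75
2099 [ 0.46003435 -0.11225507  0.18196831] 0.18278724298580265 ((463.3033142089844, -112.79672241210938), (13.97903823852539, 75.4085922241211), 80.61759948730469) [ 0.46239344 -0.11258425  0.1765    ]
```

The handle has sprung out, with its bar top at 0.183 and centre at (0.463,-0.113). Next I'll grip it and turn, with the tips kept clear of the bezel.

Run:
```python
from bench import *
from h import *
c=np.array([.4631,-.1128,0])
gripper_open()
move_l(c+[0,0,.235],.2); f0=state()["ft_force"]
move_l(c+[0,0,.1735],.1); close(); s=state()
print(s["time"],s["ee_pos"],s["finger_gap"],s["finger_force"],(s["ft_force"]-f0).round(1))
j=np.array(s["joint_pos"]); j0=inverse_kinematics(c+[0,0,.1735],q(Y0))
for a in np.arange(.185,1.49,.185):
    t=np.array(inverse_kinematics(c+[0,0,.1735+max(0,a-1.1)/.38*.003],q(Y0-a))); movej(t); s=state()
    print(round(a,2),round(s["time"],2),s["ee_pos"].round(4),(s["ft_force"]-f0).round(1),s["moment"].round(2),round(s["finger_gap"],4))
    if np.linalg.norm(s["ft_force"]-f0)>30: print("force"); break
g=get_image("side"); cv2.imwrite("pics/s3.png",cv2.resize(g["frame"][150:300,220:400],None,fx=4,fy=4));
```

```text
15.4917 [ 0.46315929 -0.11244687  0.17350066] 0.013671187031086144 29.997476572170854 [1.1 2.4 0.3]
0.18 15.79 [ 0.4632 -0.1124  0.1735] [1.  2.5 0. ] [ 0.57 -0.15 -0.16] 0.0133
0.37 16.09 [ 0.4632 -0.1124  0.1735] [1.4 5.1 0.9] [ 0.85 -0.15 -0.14] 0.0136
0.55 16.39 [ 0.4632 -0.1124  0.1735] [1.7 5.9 0.6] [ 0.93 -0.26 -0.08] 0.014
0.74 16.69 [ 0.4632 -0.1123  0.1735] [1.7 5.6 0.8] [ 0.96 -0.21  0.04] 0.0134
0.92 16.99 [ 0.4634 -0.1124  0.1738] [2.2 6.6 1. ] [ 1.06 -0.28 -0.17] 0.0137
1.11 17.29 [ 0.4644 -0.1128  0.1749] [5.5 5.  3.2] [ 0.91 -0.59 -0.13] 0.0138
1.3 17.59 [ 0.4644 -0.1128  0.1764] [5.9 4.6 3.1] [ 0.87 -0.6  -0.07] 0.0136
1.48 17.89 [ 0.4644 -0.1128  0.1777] [6.  3.8 3. ] [ 0.81 -0.61 -0.09] 0.0139
```

View pics/s3.png

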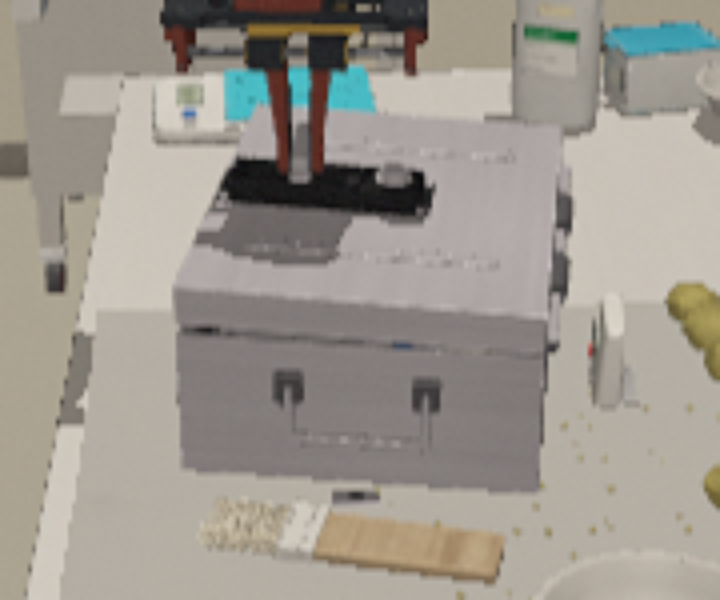

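The side view shows the lid popped (gap at its front edge), with the bar turned across the bezel at crop (300,160) and the fingers fore and aft of it. Next I'll swing the lid up along the hinge arc, after checking IK for the path and the retreat.

Run:
```python
from bench import *
from h import *
H=bp(.12,0,.114); s=state(); p0=s["ee_pos"]; yf=Y0-1.48; TH=.68
P=lambda t: H+R.from_rotvec(BY*t).apply(p0-H)
n=R.from_rotvec(BY*TH).apply([0,0,1.])
r1=P(TH)+.055*n; r2=r1+[-.06,.01,.13]; r3=np.array([.42,-.10,.48])
for p,t in [(P(.4),.4),(P(TH),TH),(r1,TH),(r2,.35),(r3,0)]:
    j=inverse_kinematics(p,q(yf,t)); print(np.round(p,3),j if j is None else np.round(j,2)); assert j is not None
hold(.2); f0=s["ft_force"]
for t in np.linspace(0,TH,9)[1:]:
    move_l(P(t),.09,q(yf,t)); s=state()
    print(round(t,2),round(s["time"],2),s["ee_pos"].round(3),s["ft_force"].round(1),s["moment"].round(2),round(s["finger_gap"],4))
    if np.linalg.norm(s["ft_force"])>40: print("force"); raise SystemExit
gripper_open(); print(state()["time"],state()["ft_force"].round(1))
move_l(r1,.3); move_l(r2,.3,q(yf,.35)); print(state()["time"],state()["ft_force"].round(1))
move_to(r3,q(yf,0)); hold(2.0)
g=get_image("side"); cv2.imwrite("pics/s4.png",cv2.resize(g["frame"][100:300,200:400],None,fx=3,fy=3)); print(state()["time"])
```

```text
[ 0.503 -0.12   0.242] [-0.27  0.22  1.11 -0.05  2.2  -0.21]
[ 0.543 -0.127  0.275] [-0.26  0.6   0.67 -0.1   2.55 -0.24]
[ 0.577 -0.132  0.318] NoneTraceback (most recent call last):
  File "<stdin>", line 8, in <module>
AssertionError
```

```bash
cat > lift.py <<'E'
from bench import *
from h import *
H=bp(.12,0,.114); s=state(); p0=s["ee_pos"]; yf=Y0-1.48; TH=.68
P=lambda t: H+R.from_rotvec(BY*t).apply(p0-H)
r1=P(TH)+[.01,-.002,.06]; r2=P(TH)+[-.05,.01,.15]; r3=np.array([.42,-.10,.44])
for p,t in [(P(.4),.4),(P(TH),TH),(r1,.45),(r2,.2),(r3,0)]:
    j=inverse_kinematics(p,q(yf,t)); print(np.round(p,3),j if j is None else np.round(j,2)); assert j is not None
hold(.2)
for t in np.linspace(0,TH,9)[1:]:
    move_l(P(t),.09,q(yf,t)); s=state()
    print(round(t,2),round(s["time"],2),s["ee_pos"].round(3),s["ft_force"].round(1),s["moment"].round(2),round(s["finger_gap"],4))
    if np.linalg.norm(s["ft_force"])>40: print("force"); raise SystemExit
gripper_open(); print(state()["time"],state()["ft_force"].round(1))
move_l(r1,.3,q(yf,.45)); print(state()["ft_force"].round(1)); move_l(r2,.3,q(yf,.2)); print(state()["time"],state()["ft_force"].round(1))
move_to(r3,q(yf,0)); hold(2.0)
g=get_image("side"); cv2.imwrite("pics/s4.png",cv2.resize(g["frame"][100:300,200:400],None,fx=3,fy=3)); print(state()["time"])
E
python3 lift.py
```

```text
[ 0.503 -0.12   0.242] [-0.27  0.22  1.11 -0.05  2.2  -0.21]
[ 0.543 -0.127  0.275] [-0.26  0.6   0.67 -0.1   2.55 -0.24]
[ 0.553 -0.129  0.335] [-0.26  0.47  0.65 -0.06  2.46 -0.22]
[ 0.493 -0.117  0.425] [-0.28  0.15  0.82 -0.03  2.37 -0.22]
[ 0.42 -0.1   0.44] [-0.31 -0.2   1.12 -0.    2.22 -0.23]
0.08 18.49 [ 0.47  -0.114  0.192] [-0.4  4.1 -3. ] [ 0.82 -0.06 -0.11] 0.0137
0.17 18.82 [ 0.477 -0.115  0.206] [ 1.9  4.5 -2.8] [ 0.87 -0.12 -0.15] 0.0132
0.26 19.14 [ 0.486 -0.117  0.22 ] [ 1.6  4.7 -3.9] [ 0.81 -0.15 -0.19] 0.0139
0.34 19.47 [ 0.495 -0.118  0.233] [ 1.4  4.2 -2.8] [ 0.92 -0.21 -0.25] 0.0138
0.43 19.79 [ 0.506 -0.12   0.245] [ 0.1  5.  -2.3] [ 0.96 -0.25 -0.42] 0.014
0.51 20.12 [ 0.517 -0.122  0.256] [ 0.7  5.9 -2.1] [ 0.95 -0.23 -0.47] 0.0137
0.6 20.44 [ 0.53  -0.124  0.267] [ 0.   5.6 -1.8] [ 0.97 -0.33 -0.61] 0.0134
0.68 20.77 [ 0.543 -0.126  0.276] [ 1.2  6.1 -1.2] [ 0.97 -0.33 -0.71] 0.014
21.975 [ 1.  -0.8  0.3]
[ 0.7  0.2 -0.1]
22.875 [ 0.6 -0.3 -1.3]
25.4167
```

View pics/s4.png

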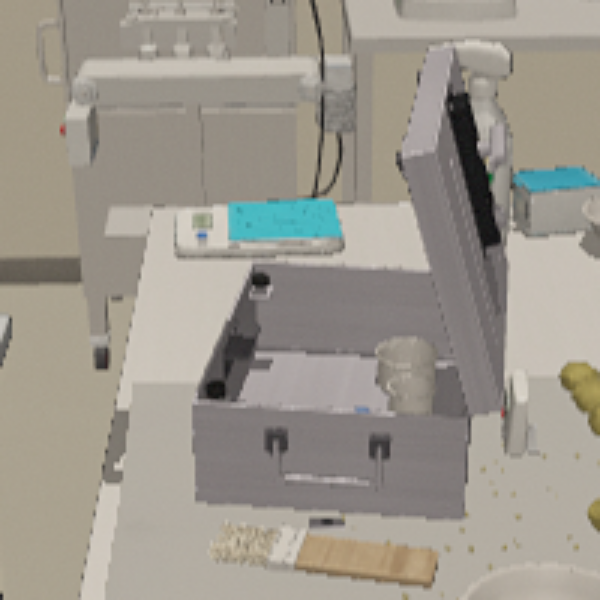

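The lid now stands fully open, leaning back at crop (455,230). The handle is still turned at (490,140), and the brush and timer haven't moved. I'll let it settle and hand in.

```bash
python3 -c "
from bench import *
hold(1.5); print(state()['time']); print(job_done())"
```

```text
26.9167
the job is handed in; nothing more can be done
None
```

The box is open and the job is handed in at about 27 s: the lid stands at its stop with the handle still turned and the arm clear. The button took about 8 N, and the items visible in the last picture (brush, timer, scale) had not moved.

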